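Centre the drawer knob on the scale pan and press the button

ROBOT

A 7-joint arm with a two-finger parallel gripper is mounted at the origin on the work surface. World frame = base frame: x ahead of the robot, y to its left, z up, the work surface at z = 0. Lengths are in m, angles in degrees, forces in N, time in s.
With the tool pointing down it reaches from about 0.375 to 0.925 m from the base axis. Payload 3.1 kg.
Tool frame: the origin (TCP) lies at the very end of the fingers, on their centre line; the grasp point (between the pads) lies 19 mm behind it; z points along the fingers, y is the line along which they close (so a half turn about z gives the same grasp; the last joint's range is limited). The gripper opens to 85 mm and grips with 20 to 120 N. Pads are 22 mm wide; open, the fingers measure 114 mm over their backs; the gripper's body (76 mm by 85 mm) begins 54 mm behind the grasp point. The pads swing forward as they close: fully open they stand 13 mm farther back than shut.
Start: joints at [68.193, 21.939, 2.515, 91.553, -1.026, 66.532, -2.859], TCP at [0.181, -0.624, 0.231] pointing down, gripper open.
Joint ranges: [-149.38, 149.38], [-23.57, 123.04], [-84.95, 90], [0, 143.3], [-89.99, 269.99], [3.08, 112.72], [-163.45, 163.45]. Speed limits (degrees/s): [159.86, 159.86, 180, 180, 180, 180, 180].

INTERFACE

Orientations are given as a 3x3 rotation matrix whose columns are the frame's x, y, z axes.
In Python, from bench import observe, snapshot, get_calibration, job_done gives the robot as it stands.
- The arm moves only by the tool move_arm, never from a script. Its arguments are lists of equal length, an entry for each row: "offset": the shift along the tool's x, y, z in mm, a list of three; "rotation": the turn, a rotation vector about the tool's x, y, z in rad, a list of three. In form: {"offset": [[tx, ty, tz], ...], "rotation": [[rx, ry, rz], ...]}. A call has 1 to 8 rows; each row shifts and turns the commanded pose from where the row before left it, along the tool's axes as they then stand; what a row does not reach is not made up. A row lasts 1/10 s, in which the tool goes at most 50 mm and 8.59 degrees, less where a joint would pass 70% of its speed; a pose out of reach is approached as far as the arm can. A call is refused whole if a number of a shift passes 50 or a number of a turn 0.15, either way. A call with a gripper value outside its range is refused whole. "hand" is the opening, from 0 (shut) to 1 (fully open), set as the call begins (left out, the last holds). The fingers move at their own pace and stop on an object; "grip_force" is the grip in N (left out, the last holds). Time passes only in rows, so rows that do not move let the fingers close. It gives the time, the measured TCP pose, the force, the opening and the grip force at its end, in the units of the state.
- observe(): the state, without advancing time (a new reading comes with each control period).
- snapshot(name): name is "scene" or "top" or "wrist"; returns (picture, depth): 384x512x3 uint8, red, green, blue; 384x512 float32, m along the optical axis (not along the pixel's ray), 0 where there is no reading.
- get_calibration(name): a dict with "fx", "fy", "cx", "cy" (pixels), "dist_coeffs" ([k1, k2, p1, p2, k3] as OpenCV has them; the pictures are not rectified), "rvec" (rotation vector, rad) and "tvec" (3), from world to camera coordinates, as OpenCV has them. Camera axes: x right, y down, z forward; pixel columns grow to the right and rows downward; lengths in m; the calibration is good to about 2 mm. A picture is of the moment at which its call begins: read the wrist's pose just before it. get_calibration takes no time and is no camera call; for the wrist camera it gives the pose at the moment of the call.
- job_done(): hands the job in; it is judged then, once.
The state is a dict: "time_s": time; "joint_pos": joint angles; "joint_velocities": joint speeds; "tau": joint torques, N m; "eef_pos": TCP position; "eef_rot": TCP orientation; "ft_force": force on the tool from outside, world axes, zero at the start; "wrist_torque": the same for the moment, N m; "width": finger opening in m; "gripper_force": force on a finger pad.
Only numpy, scipy, OpenCV 4.12 (cv2) and the standard library are available. Lean on these libraries where they do the work, as an engineer would, in place of code of your own. Each camera call takes 0.05 s, during which the arm holds its last target. There are 200 camera calls.

TASK

The white drawer knob stands off-centre on the small round pan of the counter scale, head up on its narrow foot. Nudge it with light fingertip taps, never pinching it, lifting it, tipping it over or knocking it off, until seen from above its whole head lies inside the ring engraved at the middle of the pan; take the finger away, and only then press the big push button on the scale's base fully down and let it come back up. Leave the cup, the bolts and the turnbuckle where they are.

Things in the scene. Friction and masses are not known exactly. Their poses are not given: they have to be found in the camera images.
- drawer_knob: White nylon drawer knob, a mushroom of 35 g standing loose on the pan. Origin: centre of its underside; z up. Foot 20 mm in diameter, head 34 mm (widest 22 to 27 mm up, its underside 14 mm up), 35.5 mm high in all. Slides easily (about 0.1 N), rocks if struck, topples beyond 22 degrees. Tap it below 0.1 m/s; over 8 N (any pinch) or knob speed over 0.3 m/s is too rough.
- pan_centre (a point): Centre of the upper face of the scale's pan, 95 mm above the shelf: a fixed rimless metal disc, 110 mm across, 5 mm thick, on a stem, free all round down to the housing's deck (60 mm above the shelf). A thin dark ring 50 mm in diameter is engraved about this point. The knob starts 28 to 37 mm away in any direction. z up; x, y turned at random.
- button_top (a point): Centre of the top face of the one round push button on the scale's deck: 40 mm in diameter, facing up, about 82 mm above the shelf when released, in a black collar 56 mm wide that ends 10 mm lower. It lies about 137 mm from the pan's centre, towards the robot. The point moves down with the button.
- button (a joint): Travel of the push button, m: 0 released, 0.006 fully down; sprung, moves straight down and comes back by itself. It begins to move at about 1.5 N and is fully down at 5 N. It counts as pressed beyond 0.0048.
- scale: Grey housing of the counter scale, fixed: 250 (x) by 220 (y) by 60 mm high. Origin: centre of its underside, on the shelf. Its x axis points away from the robot, turned up to 0.45 rad; pan centre at x = +40, y = 0 mm, button at x = -85, y = -55 mm, display window (up to 63 mm above the shelf) at x = -85, y = +50 mm.
- cup: Blue plastic sorting cup, loose, 80 mm in diameter at the rim, 75 mm high, standing on the shelf on the left (+y) of the scale. Origin: centre of its underside. Leave it alone.
- bolt1: Black lag bolt, loose, standing on its 23 mm wide hexagonal head with the point up, 78 mm high, shank 12 mm, on the shelf left (+y) of the scale's front part. Origin: centre of its underside. Leave it alone.
- bolt2: Another black lag bolt just like bolt1, standing on the shelf in front of the scale (between it and the robot), on the display side. Origin: centre of its underside. Leave it alone.
- turnbuckle: Stainless turnbuckle, loose, lying on the shelf right (-y) of the scale, about 185 mm long along its x axis, 33 mm wide, 16 mm high. Origin: its middle, on the shelf. Leave it alone.
Not all that is in view belongs to the job. Of the things shaped like the drawer_knob, the white one is meant.

How it is judged (in metres and radians):
On the way, in this order (a step that is already met when the one before it is completed fails the run):
1. the knob stands still, untouched, with its head inside the ring (within 8 mm of the pan's centre), the button not pressed (horizontal distance between drawer_knob and pan_centre below 0.008 m and angle between drawer_knob's own z axis and vertical below 0.08 rad and z of drawer_knob in the frame of pan_centre between -0.004 and 0.004 m and linear speed of drawer_knob below 0.02 m/s and contact force between each of the fingers, the arm and drawer_knob below 0.05 N and value of joint button below 0.002 m), for 0.3 s.
2. the button is pressed down (value of joint button above 0.0048 m), for 0.05 s.
At the end, for the whole second after the job is handed in: The knob stands upright and still on the pan within 8 mm of its centre (its 34 mm head inside the 50 mm ring), untouched; the button has been pressed beyond 4.8 mm and has come back up (under 1.5 mm); cup, bolts and turnbuckle are within 15 mm of where they started and have not fallen over (horizontal distance between drawer_knob and pan_centre below 0.008 m and angle between drawer_knob's own z axis and vertical below 0.08 rad and z of drawer_knob in the frame of pan_centre between -0.004 and 0.004 m and linear speed of drawer_knob below 0.02 m/s and contact force between each of the fingers, the arm and drawer_knob below 0.05 N and value of joint button below 0.0015 m and distance of each of cup, bolt1, bolt2, turnbuckle from where it was at the start of the episode below 0.015 m and angle between each of cup, bolt1, bolt2, turnbuckle's own z axis and vertical below 0.2 rad).
It fails at once if the knob is tipped over (tilted more than 0.45 rad) or knocked off the pan (angle between drawer_knob's own z axis and vertical above 0.45 rad or z of drawer_knob in the frame of pan_centre below -0.01 m).
It fails at once if the knob is lifted off the pan (more than 8 mm) (z of drawer_knob in the frame of pan_centre above 0.008 m).
It fails at once if the knob is pinched or struck hard (more than 8 N, or sent off faster than 0.3 m/s) (contact force between any of the fingers, the arm and drawer_knob above 8 N or linear speed of drawer_knob above 0.3 m/s).
It fails at once if the button is pressed (3 mm) while the knob is not inside the ring (value of joint button above 0.003 m and horizontal distance between drawer_knob and pan_centre above 0.008 m).
It fails at once if the cup, a bolt or the turnbuckle is moved more than 15 mm (distance of any of cup, bolt1, bolt2, turnbuckle from where it was at the start of the episode above 0.015 m).
It also fails if it takes over 50 s, if anything falls off the work surface, if the arm or the gripper's body presses on something with over 40 N, if the wrist force passes 120 N, or if a joint passes its speed limit or range.

## Working session

There is one attempt and no reset: what is moved stays moved. The work goes in short steps, Python scripts to look and compute and a tool call to move; the robot and the scene stay as the last step left them, time stands still between calls to the robot, and variables do not carry over. Pictures are saved under pics/ and viewed, at most 10 in all, crops included, and the job is handed in when it is done.

Besides the shell and the picture viewer there is one more tool, called after ">>>" as name(argument=value, ...) on one line, values as JSON. move_arm: Moves the arm, as the interface text tells. Its arguments: {"type":"object","properties":{"offset":{"type":"array"},"rotation":{"type":"array"},"hand":{"type":"number"},"grip_force":{"type":"number"}},"required":["offset","rotation"]}

```bash
mkdir -p pics; cat > h.py <<'E'
import numpy as np, cv2
from bench import observe, snapshot, get_calibration, job_done
def cal(n):
    c=get_calibration(n); K=np.array([[c['fx'],0,c['cx']],[0,c['fy'],c['cy']],[0,0,1]]); R=cv2.Rodrigues(np.array(c['rvec'],float))[0]
    return K,np.array(c['dist_coeffs'],float),R,np.array(c['tvec'],float).reshape(3)
def ray(C,px,z):
    K,d,R,t=C; p=cv2.undistortPoints(np.array(px,float).reshape(-1,1,2),K,d).reshape(-1,2)
    v=np.c_[p,np.ones(len(p))]@R; o=-R.T@t
    return o+v*((z-o[2])/v[:,2])[:,None]
def proj(C,P):
    K,d,R,t=C; return cv2.projectPoints(np.array(P,float).reshape(-1,3),cv2.Rodrigues(R)[0],t,K,d)[0].reshape(-1,2)
def save(n,im): cv2.imwrite('pics/'+n+'.png',im[:,:,::-1])
E
python3 - <<'E'
from h import *
s=observe(); print(s['time_s'],s['eef_pos'],s['eef_rot'],s['ft_force'],s['width'])
a,_=snapshot('scene');b,_=snapshot('top')
save('scene',a);save('top',b);np.save('top.npy',b);np.save('scene.npy',a)
for n in('scene','top'):C=cal(n);print(n,-C[2].T@C[3])
E
```

```text
0.0 [ 0.18109575 -0.62329456  0.22985735] [[ 9.60264083e-01  2.79091469e-01 -9.17899766e-04]
 [ 2.79092912e-01 -9.60260926e-01  2.47005621e-03]
 [-1.92051664e-04 -2.62808558e-03 -9.99996528e-01]] [ 0.31629431  0.39219854 -0.80151939] 0.0855469720267761
scene [0.84939178 0.50551354 0.77284422]
top [0.50902997 0.07120349 1.01892339]
```

View pics/top.png

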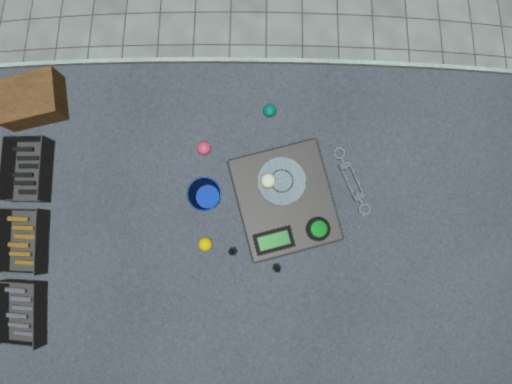

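View pics/scene.png

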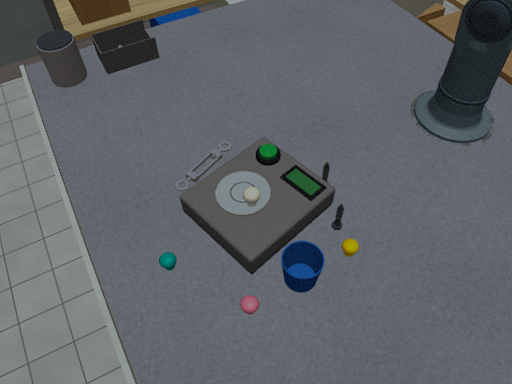

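The top view shows the white knob on the pan at (268,181), the ring at about (283,181) and the green button at (318,229). Bolts stand at (233,251) and (277,268), the cup at (205,194) and the turnbuckle at (352,182). Knob-shaped candidates are white (268,181), pink (204,148), teal (270,110) and yellow (205,245). I choose the white one on the pan. The scene view agrees, with the white knob at (252,194).

```bash
cat >> h.py <<'E'
def blob(m,near):
    n,l,st,c=cv2.connectedComponentsWithStats(m.astype(np.uint8)); 
    k=[i for i in range(1,n) if st[i,4]>25]; i=min(k,key=lambda i:np.hypot(*(c[i]-near)))
    cn=max(cv2.findContours((l==i).astype(np.uint8),cv2.RETR_EXTERNAL,cv2.CHAIN_APPROX_NONE)[0],key=len)
    return cn.reshape(-1,2),st[i]
def white(im):
    h=im.astype(int); return (h[...,0]>150)&(h[...,0]-h[...,2]>8)&(h[...,0]-h[...,2]<90)&(h[...,0]-h[...,1]<40)
def green(im):
    h=im.astype(int); return (h[...,1]>90)&(h[...,1]-h[...,0]>60)&(h[...,1]-h[...,2]>40)
def circ(P):
    (c,r)=cv2.minEnclosingCircle(P[:,:2].astype(np.float32)); return np.array(c),r
def fit(P):
    x,y=P[:,0],P[:,1]; s=np.linalg.lstsq(np.c_[2*x,2*y,np.ones(len(x))],x*x+y*y,rcond=None)[0]
    return s[:2],np.sqrt(s[2]+s[0]**2+s[1]**2)
E
python3 - <<'E'
from h import *
for n,kp,bp,pp in(('top',(268,181),(318,229),(283,181)),('scene',(252,194),(268,152),(243,193))):
    im=np.load(n+'.npy');C=cal(n)
    print(n,im[kp[1],kp[0]],im[bp[1],bp[0]],im[pp[1]+8,pp[0]-18],im[pp[1]-30,pp[0]+40])
    for nm,m,p,z in(('knob',white(im),kp,.1195),('btn',green(im),bp,.082)):
        c,st=blob(m,p); P=ray(C,c,z); print(nm,st,fit(P),circ(P))
    h=im.astype(int); m=(h[...,2]>h[...,0]+8)&(h[...,1]>85)&(h[...,1]-h[...,0]>3); m|=white(im)
    c,st=blob(m,pp); c=cv2.convexHull(c).reshape(-1,2);print('pan',st,fit(ray(C,c,.095)))
a=np.load('top.npy'); save('c1',cv2.resize(a[140:260,220:350],None,fx=5,fy=5,interpolation=cv2.INTER_CUBIC))
E
```

```text
top [209 217 220] [ 86 180 105] [151 166 171] [126 135 142]
knob [261 174  14  14 104] (array([0.62608417, 0.05413443]), np.float64(0.014840189328501322)) (array([0.62610441, 0.05412123]), 0.016044186428189278)
btn [311 221  16  16 217] (array([ 0.52291179, -0.06296286]), np.float64(0.0178173504643937)) (array([ 0.5231809 , -0.06295149]), 0.019039390608668327)
pan [ 257  157   49   48 1757] (array([0.62960048, 0.02289482]), np.float64(0.05464435443251048))
scene [163 167 174] [  9 120  45] [128 136 139] [87 85 85]
knob [244 187  15  12  86] (array([0.62408444, 0.04920079]), np.float64(0.012867840300353138)) (array([0.62403381, 0.04918599]), 0.013961601071059704)
btn [260 144  17  13 177] (array([ 0.52364581, -0.06283176]), np.float64(0.018016706174093743)) (array([ 0.52386856, -0.06300364]), 0.019161228090524673)
pan [ 215  171   56   44 1561] (array([0.62917533, 0.02159324]), np.float64(0.05420116069725839))
```

View pics/c1.png

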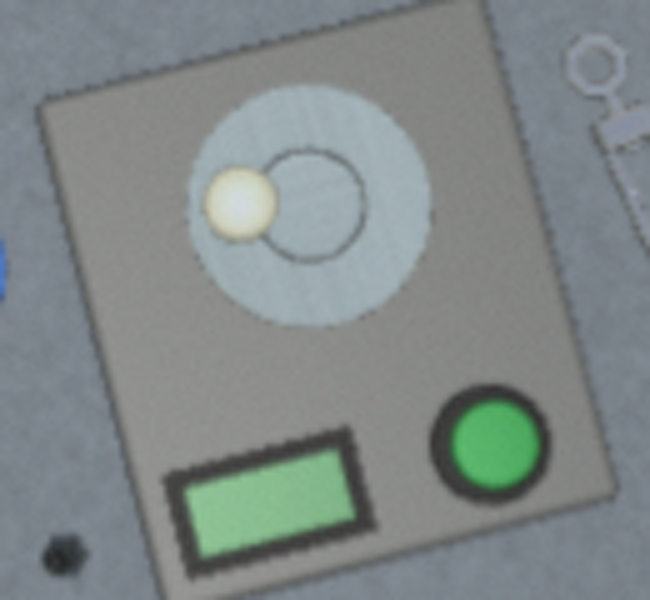

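The crop confirms it: the white knob is at crop (240,205), left of the engraved ring centred at (310,206). Measured pan centre is (0.629,0.022), the knob is at (0.626,0.054), 32 mm off, and the button at (0.5235,-0.063), 136 mm from the pan, which all fits the description. I will turn the tool by 80° and then carry it over to the knob's outer side.

>>> move_arm(offset=[[0,0,0],[0,0,0],[0,0,0],[0,0,0],[0,0,0]], rotation=[[0,0,-0.14],[0,0,-0.14],[0,0,-0.14],[0,0,-0.14],[0,0,-0.14]], hand=0.25)

```text
time_s: 0.6
eef_pos: [0.1812, -0.6236, 0.2304]
eef_rot: [[0.55, 0.835, -0.001], [0.835, -0.55, 0.002], [0.001, -0.001, -1.0]]
ft_force: [1.1, 0.2, 1.0]
width: 0.0214
gripper_force: 0.0
```

>>> move_arm(offset=[[0,0,0],[0,0,0],[0,0,0],[0,0,0],[0,0,0]], rotation=[[0,0,-0.14],[0,0,-0.14],[0,0,-0.14],[0,0,-0.14],[0,0,-0.14]])

```text
time_s: 1.1
eef_pos: [0.1811, -0.6236, 0.2304]
eef_rot: [[-0.117, 0.993, -0.001], [0.993, 0.117, 0.002], [0.002, -0.0, -1.0]]
ft_force: [0.6, 0.3, -0.0]
width: 0.0216
gripper_force: 0.0
```

>>> move_arm(offset=[[34,26,0],[34,26,0],[34,26,0],[34,26,0],[34,26,0],[34,26,0],[34,26,0],[34,26,0]], rotation=[[0,0,0],[0,0,0],[0,0,0],[0,0,0],[0,0,0],[0,0,0],[0,0,0],[0,0,0]])

```text
time_s: 1.9
eef_pos: [0.3579, -0.3288, 0.2309]
eef_rot: [[-0.112, 0.994, -0.001], [0.994, 0.112, 0.0], [0.0, -0.001, -1.0]]
ft_force: [1.4, -0.2, 0.1]
width: 0.0217
gripper_force: 0.0
```

>>> move_arm(offset=[[34,26,0],[34,26,0],[34,26,0],[34,26,0],[34,26,0],[34,26,0],[34,26,0],[34,26,0]], rotation=[[0,0,0],[0,0,0],[0,0,0],[0,0,0],[0,0,0],[0,0,0],[0,0,0],[0,0,0]])

```text
time_s: 2.7
eef_pos: [0.5342, -0.0358, 0.2309]
eef_rot: [[-0.111, 0.994, -0.001], [0.994, 0.111, -0.0], [-0.0, -0.001, -1.0]]
ft_force: [1.0, 0.1, 0.5]
width: 0.0213
gripper_force: 0.0
```

>>> move_arm(offset=[[34,26,0],[34,26,0],[34,26,0],[28,20,0],[0,0,0]], rotation=[[0,0,0],[0,0,0],[0,0,0],[0,0,0],[0,0,0]])

```text
time_s: 3.2
eef_pos: [0.617, 0.1107, 0.231]
eef_rot: [[-0.121, 0.993, 0.0], [0.993, 0.121, 0.006], [0.006, 0.001, -1.0]]
ft_force: [-0.3, 0.7, 0.0]
width: 0.0208
gripper_force: 0.0
```

```bash
python3 - <<'E'
from h import *
s=observe(); C=cal('wrist'); a,d=snapshot('wrist'); b,_=snapshot('top'); save('w1',a); np.save('w1.npy',a)
print(s['eef_pos'],s['eef_rot'][:,0],-C[2].T@C[3],C[2][2])
print(proj(C,[[.626,.054,.12],[.629,.022,.095],s['eef_pos']]))
save('t2',cv2.resize(b[140:260,170:350],None,fx=4,fy=4,interpolation=cv2.INTER_CUBIC))
E
```

```text
[0.61702353 0.11065716 0.23099676] [-0.12055875  0.99268917  0.00581306] [0.60784667 0.17909058 0.37444708] [ 0.03310745 -0.26634772 -0.96330825]
[[256.31956904 246.67784195]
 [255.14256173 263.73661679]
 [254.8271673  242.886058  ]]
```

View pics/w1.png

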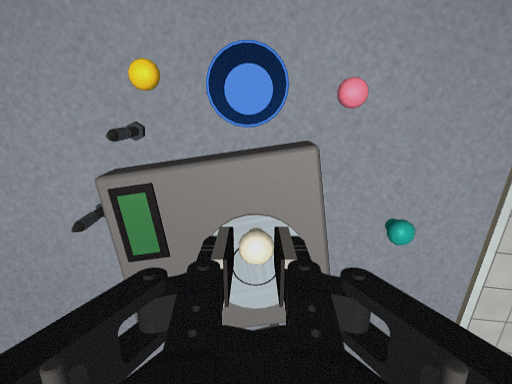

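The wrist view shows the white knob at (256,246), on the line between the fingertips, with the ring just below it at about (255,264). I'll refine the positions from this view.

```bash
cat > m.py <<'E'
from h import *
def meas(a,C,pan=True):
    kp=proj(C,[[.629,.022,.12]])[0]
    c,st=blob(white(a),kp); P=ray(C,c,.1195); k,r=fit(P); print('knob',k,r,st)
    return k
if __name__=='__main__':
    s=observe(); C=cal('wrist'); a,_=snapshot('wrist'); k=meas(a,C)
    Ct=cal('top'); b,_=snapshot('top'); kt=meas(b,Ct)
    X=s['eef_rot'][:2,0]; Y=s['eef_rot'][:2,1]; e=s['eef_pos'][:2]
    for n,p in(('wrist knob',k),('top knob',kt),('pan',np.array([.6294,.0222]))): print(n,'in tool mm',(p-e)@X*1e3,(p-e)@Y*1e3)
    print('dist',np.hypot(*(k-[.6294,.0222])),np.hypot(*(kt-[.6294,.0222])), s['eef_pos'],s['ft_force'],s['time_s'])
E
python3 m.py; python3 - <<'E'
from h import *
a=np.load('w1.npy');C=cal('wrist');h=a.astype(int)
m=(h[...,2]>h[...,0]+4)&(h[...,1]>115)&(h[...,1]-h[...,0]>3)
c,st=blob(m,(254,220));print(st)
up=c[c[:,1]<228]; print('pan',fit(ray(C,up,.095)),len(up))
E
```

```text
knob [0.62542483 0.05202587] 0.016003647319342243 [241 225  33  33 724]
knob [0.54911195 0.61205531] 0.0428752704228203 [ 12 226  21   4  31]
wrist knob in tool mm -52.84047385853842 3.1501322572343966
top knob in tool mm 512.2412765194008 -8.64862585962995
pan in tool mm -82.92523726945794 3.6900094459597224
dist 0.030089608707945793 0.5952944308919442 [0.61625544 0.10415994 0.23045102] [ 0.4876517  -1.21815577 -0.07881235] 3.3
[223 215  76  38 922]
pan (array([0.62473573, 0.03622696]), np.float64(0.03144705224049623)) 104
```

```bash
cat > pan.py <<'E'
from h import *
def pan(a,C,c0=(.6294,.0222),verbose=True):
    g=cv2.GaussianBlur(cv2.cvtColor(a,cv2.COLOR_RGB2GRAY),(3,3),0).astype(np.float32); c0=np.array(c0); out=[]
    for lo,hi,R in((.046,.064,.055),(.020,.030,.025)):
        th=np.radians(np.arange(0,360,3)); rr=np.arange(lo,hi,.0004); pts=[]
        for t in th:
            P=np.c_[c0[0]+rr*np.cos(t),c0[1]+rr*np.sin(t),np.full(len(rr),.095)]
            uv=proj(C,P).astype(np.float32); v=cv2.remap(g,uv[:,0:1],uv[:,1:2],cv2.INTER_LINEAR).ravel()
            if R>.03: d=v[5:]-v[:-5]; i=np.argmin(d); ok=d[i]<-15 and v[:i+1].min()>85 and v[:i+1].std()<12 and v[i+5:].min()>40; r=rr[i]+.001
            else: i=np.argmin(v); r=rr[i]; ok=np.median(v)>85 and v.max()<185 and v[i]>40 and 3<i<len(v)-4 and min(v[:i].max(),v[i:].max())-v[i]>12
            if ok: pts.append(c0+r*np.array([np.cos(t),np.sin(t)]))
        pts=np.array(pts)
        if len(pts)<12: print('R',R,'few',len(pts)); continue
        x=c0.copy(); keep=np.ones(len(pts),bool)
        for _ in range(15):
            d=pts-x; n=np.hypot(*d.T); e=n-R; keep=abs(e)<max(.0012,2*np.median(abs(e)))
            x=x+np.linalg.lstsq((d/n[:,None])[keep],e[keep],rcond=None)[0]
        print('R',R,'centre',x,'n',keep.sum(),len(pts),'rms mm',np.std(e[keep])*1e3); out.append(x)
    return out
E
python3 - <<'E'
from h import *; from pan import pan
C=cal('wrist');a,_=snapshot('wrist');np.save('w2.npy',a);print(observe()['eef_pos'])
print('wrist');pan(a,C)
k,r=fit(ray(C,blob(white(a),proj(C,[[.626,.053,.12]])[0])[0],.1195));print(k,r)
print('top0');pan(np.load('top.npy'),cal('top'))
print('scene0');pan(np.load('scene.npy'),cal('scene'))
E
```

```text
[0.61644864 0.10068411 0.23075068]
wrist
R 0.055 centre [0.6287071  0.02201077] n 54 54 rms mm 0.2150302784329165
R 0.025 centre [0.62883887 0.02196766] n 37 37 rms mm 0.26483386624383365
[0.6253497 0.0520673] 0.015875990516370113
top0
R 0.055 few 3
R 0.025 centre [0.6294724  0.02286714] n 97 97 rms mm 0.49867087498017937
scene0
R 0.055 centre [0.6292293  0.02134554] n 101 105 rms mm 0.410098800149113
R 0.025 centre [0.62906456 0.02151215] n 80 80 rms mm 0.469589870803161
```

>>> move_arm(offset=[[0,3,10],[0,0,20],[0,0,20],[0,0,20],[0,0,20],[0,0,20],[0,0,10],[0,0,4]], rotation=[[0,0,0],[0,0,0],[0,0,0],[0,0,0],[0,0,0],[0,0,0],[0,0,0],[0,0,0]])

```text
time_s: 4.25
eef_pos: [0.6187, 0.102, 0.1055]
eef_rot: [[-0.111, 0.994, -0.003], [0.994, 0.111, -0.001], [-0.001, -0.003, -1.0]]
ft_force: [-0.2, 0.1, -0.4]
width: 0.0215
gripper_force: 0.0
```

>>> move_arm(offset=[[0,0,0],[0,0,0],[0,0,0],[0,0,0]], rotation=[[0,0,0],[0,0,0],[0,0,0],[0,0,0]])

```text
time_s: 4.65
eef_pos: [0.6205, 0.1036, 0.1083]
eef_rot: [[-0.112, 0.994, 0.002], [0.994, 0.112, 0.0], [0.0, 0.002, -1.0]]
ft_force: [-0.3, 0.6, 0.6]
width: 0.0209
gripper_force: 0.0
```

```bash
cat > look.py <<'E'
from h import *; from pan import pan; import sys
s=observe();C=cal('wrist');a,_=snapshot('wrist')
if len(sys.argv)>1: save(sys.argv[1],a)
P=pan(a,C); p=np.mean(P,0) if P else np.array([.6288,.022])
c,st=blob(white(a),proj(C,[[*(np.array(s['eef_pos'][:2])-.03*s['eef_rot'][:2,0]),.12]])[0]); k,r=fit(ray(C,c,.1195)); print('knob',k,r,st)
X=s['eef_rot'][:2,0];Y=s['eef_rot'][:2,1];e=s['eef_pos'][:2]
for n,q in(('knob',k),('pan',p)): print(n,'tool mm',(q-e)@X*1e3,(q-e)@Y*1e3)
print('dist mm',(k-p)*1e3,np.hypot(*(k-p))*1e3,'eef',s['eef_pos'],X,s['eef_rot'][:,2],s['ft_force'],s['width'],s['time_s'])
E
python3 look.py w3
```

```text
R 0.055 few 7
R 0.025 few 1
knob [0.62448708 0.06225064] 0.0082195594175433 [229 314  50  16 491]
knob tool mm -41.540017805503595 -0.6900273625970391
pan tool mm -82.02049768165608 -0.9047672606665177
dist mm [-4.31292269 40.25064052] 40.48104944807097 eef [0.62052799 0.10360732 0.10834471] [-0.11181479  0.99372906] [ 1.88485164e-03  2.12787461e-04 -9.99998201e-01] [-0.29567133  0.56843732  0.55936775] 0.020945722848412646 4.65
```

View pics/w3.png

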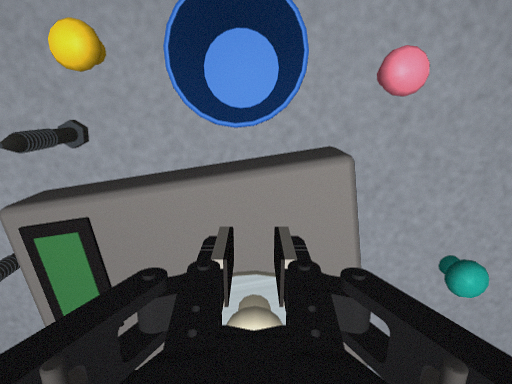

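The view shows the fingertips at (225,265) and (288,265). The knob is partly hidden, centred between them at (254,316). I'll approach it, then push slowly at 20 mm/s.

>>> move_arm(offset=[[-4,-1,2],[-4,0,0],[-4,0,0],[-3,0,0],[-2,0,0],[-2,0,0],[-2,0,0],[-2,0,0]], rotation=[[0,0,0],[0,0,0],[0,0,0],[0,0,0],[0,0,0],[0,0,0],[0,0,0],[0,0,0]])

```text
time_s: 5.5
eef_pos: [0.6214, 0.0805, 0.1053]
eef_rot: [[-0.112, 0.994, 0.0], [0.994, 0.112, 0.0], [0.0, 0.0, -1.0]]
ft_force: [0.3, 0.1, 0.6]
width: 0.0213
gripper_force: 0.0
```

>>> move_arm(offset=[[-2,0,0],[-2,0,0],[-2,0,0],[-2,0,0],[-2,0,0],[-2,0,0],[-2,0,0],[-1,0,0]], rotation=[[0,0,0],[0,0,0],[0,0,0],[0,0,0],[0,0,0],[0,0,0],[0,0,0],[0,0,0]])

```text
time_s: 6.3
eef_pos: [0.6231, 0.0651, 0.1053]
eef_rot: [[-0.111, 0.994, 0.0], [0.994, 0.111, -0.0], [-0.0, 0.0, -1.0]]
ft_force: [0.4, 0.6, -0.5]
width: 0.0213
gripper_force: 0.1
```

```bash
python3 look.py | tail -4; python3 - <<'E'
from h import *
a,_=snapshot('scene'); save('s2',cv2.resize(a[130:260,180:340],None,fx=4.5,fy=4.5,interpolation=cv2.INTER_CUBIC))
E
```

```text
knob [0.62512836 0.03882731] 0.015613110023952699 [ 223  273   62   57 2220]
knob tool mm -26.372997558173495 -0.9436282577350015
pan tool mm -44.33894409674158 0.9123638048808697
dist mm [-3.84698224 17.64711521] 18.061559946202696 eef [0.62312647 0.06514115 0.1052829 ] [-0.11146397  0.99376847] [ 4.96395160e-05 -1.29445202e-04 -9.99999990e-01] [ 0.37180842  0.60166818 -0.52305785] 0.02133998706199646 6.3
```

View pics/s2.png

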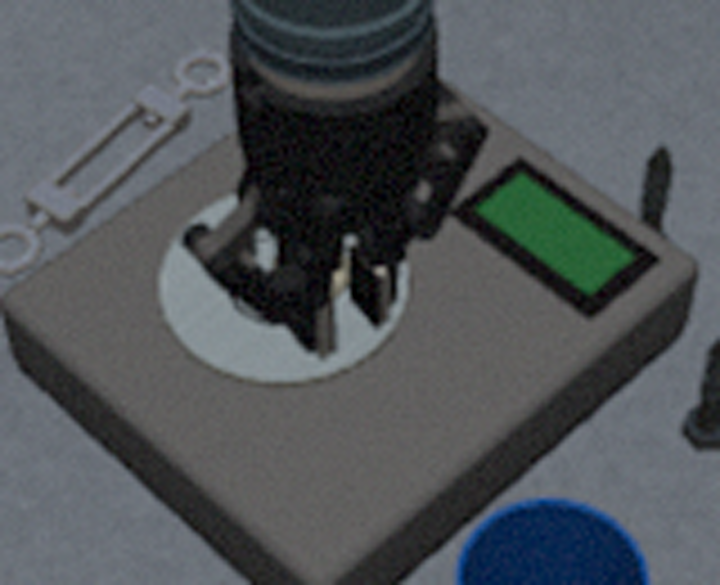

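The scene crop shows the fingertips at crop (320,340) and (375,310), with the knob upright between them at (340,275). It has moved about 13 mm and 18 mm remain.

>>> move_arm(offset=[[-2,0.2,0],[-2,0.2,0],[-2,0.2,0],[-2,0.2,0],[-2,0.2,0],[-2,0,0],[-2,0,0],[-2,0,0]], rotation=[[0,0,0],[0,0,0],[0,0,0],[0,0,0],[0,0,0],[0,0,0],[0,0,0],[0,0,0]])

```text
time_s: 7.2
eef_pos: [0.6258, 0.0496, 0.1053]
eef_rot: [[-0.112, 0.994, 0.0], [0.994, 0.112, 0.0], [0.0, 0.0, -1.0]]
ft_force: [-0.5, 1.0, -1.3]
width: 0.0214
gripper_force: 0.1
```

```bash
python3 look.py
```

```text
R 0.055 centre [0.62880065 0.02155657] n 55 55 rms mm 0.21626250417779558
R 0.025 centre [0.62876342 0.02195513] n 15 15 rms mm 0.13359265847540297
knob [0.62789068 0.02307315] 0.015525420102038846 [ 223  273   62   57 2201]
knob tool mm -26.580193874426115 -0.9372968784905356
pan tool mm -27.988939806547 -0.19890069243509756
dist mm [-0.89135714  1.31729893] 1.5905326242933255 eef [0.62584857 0.04959135 0.10528733] [-0.11186968  0.99372289] [ 1.03412471e-05  1.43205303e-05 -1.00000000e+00] [-0.54138044  1.00285953 -1.32132952] 0.02144849647478099 7.2
```

Within about 2 mm. I'll back off, rise and check.

>>> move_arm(offset=[[1,0,0],[3,0,0],[6,0,0],[10,0,0],[10,0,0],[10,0,-10],[8,0,-20],[2,0,-20]], rotation=[[0,0,0],[0,0,0],[0,0,0],[0,0,0],[0,0,0],[0,0,0],[0,0,0],[0,0,0]])

```text
time_s: 8.05
eef_pos: [0.6194, 0.1027, 0.1563]
eef_rot: [[-0.115, 0.993, -0.001], [0.993, 0.115, 0.002], [0.002, -0.0, -1.0]]
ft_force: [0.5, 0.2, 0.6]
width: 0.0215
gripper_force: 0.0
```

>>> move_arm(offset=[[0,0,-25],[0,0,-25],[0,0,-20],[0,0,-5],[0,0,0],[0,0,0],[0,0,0]], rotation=[[0,0,0],[0,0,0],[0,0,0],[0,0,0],[0,0,0],[0,0,0],[0,0,0]], hand=0)

```text
time_s: 8.75
eef_pos: [0.6192, 0.0991, 0.2286]
eef_rot: [[-0.112, 0.994, -0.003], [0.994, 0.112, -0.0], [-0.0, -0.003, -1.0]]
ft_force: [-0.1, 0.5, -0.8]
width: 0.0002
gripper_force: 0.0
```

```bash
python3 look.py w4
```

```text
R 0.055 centre [0.62887952 0.02162225] n 73 73 rms mm 0.3185042568343469
R 0.025 few 0
knob [0.6333699  0.02524529] 0.0035398366839169515 [258 260   6   9  26]
knob tool mm -75.02282777009063 5.787858669012898
pan tool mm -78.12040772217658 0.9201491175281503
dist mm [4.49037208 3.62303365] 5.769732597310066 eef [0.61921991 0.09914861 0.22860086] [-0.11194623  0.99371425] [-2.88287410e-03 -4.87329334e-04 -9.99995726e-01] [-0.13512906  0.47193676 -0.84796716] 0.00019916302808251708 8.75
```

View pics/w4.png

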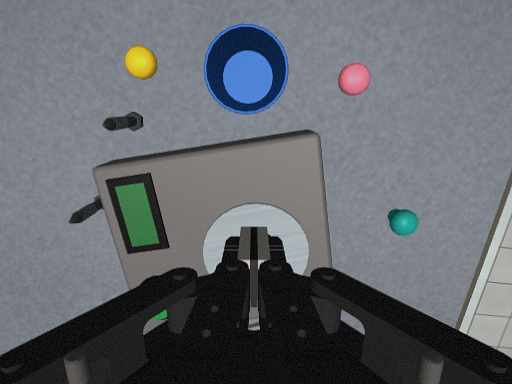

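The closed fingers at (254,240) hide the knob. I'll move over to the button and check from the top camera.

>>> move_arm(offset=[[-10,-7,0],[-22,-17,0],[-25,-19,0],[-25,-19,0],[-25,-19,0],[-22,-17,0],[-14,-10,0],[-7,-5,0]], rotation=[[0,0,0],[0,0,0],[0,0,0],[0,0,0],[0,0,0],[0,0,0],[0,0,0],[0,0,0]])

```text
time_s: 9.6
eef_pos: [0.5229, -0.0655, 0.2297]
eef_rot: [[-0.108, 0.994, -0.002], [0.994, 0.108, -0.001], [-0.001, -0.002, -1.0]]
ft_force: [0.6, -0.0, 0.9]
width: -0.0002
gripper_force: 0.0
```

>>> move_arm(offset=[[0,0,0],[0,0,0],[0,0,0],[0,0,0]], rotation=[[0,0,0],[0,0,0],[0,0,0],[0,0,0]])

```text
time_s: 10.0
eef_pos: [0.5252, -0.0608, 0.2303]
eef_rot: [[-0.114, 0.993, 0.0], [0.993, 0.114, 0.001], [0.001, 0.0, -1.0]]
ft_force: [0.0, 0.0, 0.3]
width: -0.0002
gripper_force: 0.0
```

```bash
python3 - <<'E'
from h import *; from pan import pan
s=observe();b,_=snapshot('top'); C=cal('top'); w,_=snapshot('scene'); D=cal('scene')
for n,im,c in(('top',b,C),('scene',w,D)):
    print(n); pan(im,c); q,st=blob(white(im),proj(c,[[.629,.022,.12]])[0]); print('knob',fit(ray(c,q,.1195)),circ(ray(c,q,.1195)),st)
X=s['eef_rot'][:2,0];Y=s['eef_rot'][:2,1];d=np.array([.5235,-.063])-s['eef_pos'][:2];print(d@X*1e3,d@Y*1e3,s['eef_pos'],s['time_s'])
save('t4',np.hstack([cv2.resize(x,(400,500),interpolation=cv2.INTER_CUBIC) for x in(b[140:240,240:320],w[145:245,200:280])]))
E
```

```text
top
R 0.055 few 5
R 0.025 centre [0.62935084 0.02278922] n 120 120 rms mm 0.5113595421834214
knob (array([0.62848926, 0.02577795]), np.float64(0.014869458049809839)) (array([0.62829363, 0.02539619]), 0.016021275892853737) [274 173  14  14 103]
scene
R 0.055 centre [0.6291863  0.02143554] n 108 108 rms mm 0.44725057505518306
R 0.025 centre [0.62920018 0.02128975] n 85 85 rms mm 0.49473466075564954
knob (array([0.62614092, 0.0208293 ]), np.float64(0.013034988696303911)) (array([0.6262551 , 0.02037589]), 0.01420949399471283) [236 178  15  11  84]
-1.9741022064661269 -1.9366247582085563 [ 0.52519856 -0.06081769  0.23034887] 10.0
```

View pics/t4.png

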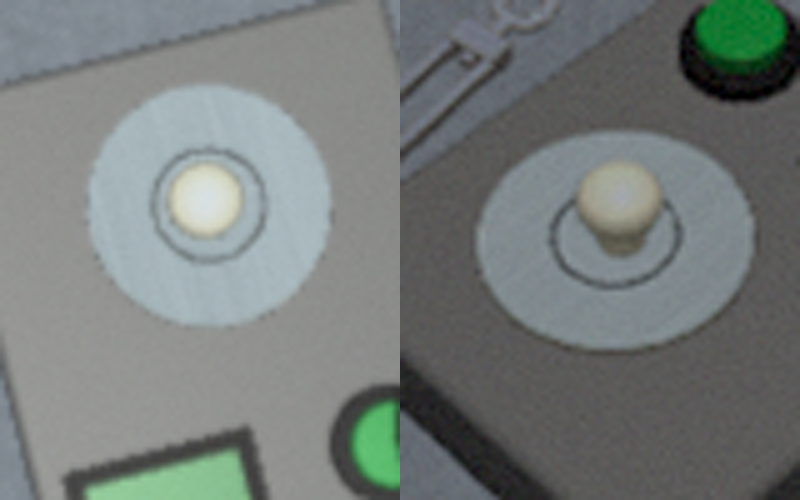

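The left (top) view shows the upright head inside the ring, head (205,200) against ring centre (209,205). The scene view agrees, and the offset is about 3 mm. Now the button.

>>> move_arm(offset=[[-1,-1,10],[-1,-1,25],[0,0,30],[0,0,30],[0,0,25],[0,0,12],[0,0,4],[0,0,0]], rotation=[[0,0,0],[0,0,0],[0,0,0],[0,0,0],[0,0,0],[0,0,0],[0,0,0],[0,0,0]])

```text
time_s: 10.9
eef_pos: [0.5231, -0.0643, 0.0942]
eef_rot: [[-0.112, 0.994, -0.0], [0.994, 0.112, 0.0], [0.0, -0.0, -1.0]]
ft_force: [-0.5, 0.2, 0.3]
width: -0.0001
gripper_force: 0.0
```

>>> move_arm(offset=[[0,0,2],[0,0,2],[0,0,2],[0,0,2],[0,0,2],[0,0,2],[0,0,2],[0,0,0]], rotation=[[0,0,0],[0,0,0],[0,0,0],[0,0,0],[0,0,0],[0,0,0],[0,0,0],[0,0,0]])

```text
time_s: 11.7
eef_pos: [0.523, -0.0645, 0.0803]
eef_rot: [[-0.112, 0.994, -0.0], [0.994, 0.112, -0.0], [-0.0, -0.0, -1.0]]
ft_force: [-0.9, -0.1, 2.6]
width: -0.0003
gripper_force: 1.2
```

>>> move_arm(offset=[[0,0,2],[0,0,2],[0,0,1],[0,0,1],[0,0,0],[0,0,0]], rotation=[[0,0,0],[0,0,0],[0,0,0],[0,0,0],[0,0,0],[0,0,0]])

```text
time_s: 12.3
eef_pos: [0.5231, -0.0645, 0.076]
eef_rot: [[-0.112, 0.994, -0.001], [0.994, 0.112, -0.001], [-0.001, -0.001, -1.0]]
ft_force: [-5.1, -0.1, 14.4]
width: -0.0002
gripper_force: 7.0
```

Force is 14 N at z = 0.076, so the button is on its stop, fully down. Releasing.

>>> move_arm(offset=[[0,0,-3],[0,0,-4],[0,0,-6],[0,0,-15],[0,0,-25],[0,0,-30],[0,0,-20],[0,0,-5]], rotation=[[0,0,0],[0,0,0],[0,0,0],[0,0,0],[0,0,0],[0,0,0],[0,0,0],[0,0,0]])

```text
time_s: 13.1
eef_pos: [0.5253, -0.0644, 0.1857]
eef_rot: [[-0.112, 0.994, 0.006], [0.994, 0.112, -0.001], [-0.002, 0.006, -1.0]]
ft_force: [0.5, -0.3, 0.3]
width: -0.0002
gripper_force: 0.0
```

>>> move_arm(offset=[[0,0,0],[0,0,0],[0,0,0],[0,0,0],[0,0,0]], rotation=[[0,0,0],[0,0,0],[0,0,0],[0,0,0],[0,0,0]])

```text
time_s: 13.6
eef_pos: [0.5224, -0.0644, 0.1814]
eef_rot: [[-0.112, 0.994, -0.002], [0.994, 0.112, 0.001], [0.001, -0.001, -1.0]]
ft_force: [0.5, 0.1, -0.1]
width: -0.0001
gripper_force: 0.0
```

```bash
python3 - <<'E'
from h import *; from pan import pan
b,_=snapshot('top'); C=cal('top'); p=pan(b,C)[-1]; k=fit(ray(C,blob(white(b),proj(C,[[.629,.022,.12]])[0])[0],.1195))[0]
d=np.hypot(*(k-p)); print(k,d,observe()['eef_pos'])
if d<.005: print(job_done())
E
```

```text
R 0.055 few 4
R 0.025 centre [0.62942064 0.02275602] n 120 120 rms mm 0.49809258171418236
[0.62831861 0.02575571] 0.0031957217839190225 [ 0.52257965 -0.06437467  0.18163003]
the job is handed in; nothing more can be done
None
```

The job is handed in: the white knob stands in the ring about 3 mm from the pan's centre, moved there by slow pushes with two slightly open fingertips (not separate taps), and the button was then pressed to its stop (14 N) and released, with the verdict not shown to me.

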